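# Snap the lid onto the filling pail

### The job

The blue lid on the white pail is only partly snapped on: most of the six sections of its slit rim still stand up. Press straight down with the fingertips on each raised section, going round the rim, until every section has clicked fully shut. The pail stays standing where it is, not lifted or shoved about, and the scale, bowl, shaker and scraper are left alone.

Things in the scene. Friction and masses are not known exactly. Their poses are not given: they have to be found in the camera images.
- pail: A full 2.5-litre round food pail of white plastic, about 2.5 kg, loose on the steel bench. Origin: centre of its underside, z axis up. Body 183 mm across, collar and ears 201 mm; 138 mm high with the lid fully shut. A wire bail hangs folded down on its -x side, below the collar. It carries a blue press-on lid.
- lid (a point): Centre of the blue lid, on top of its flat middle panel (157 mm across), 130 mm above the bench. Round the panel runs a raised rim, inner radius 79 mm, outer 102 mm, cut by narrow slits into six equal sections, centred 0, 60, ... 300 degrees counter-clockwise from the pail's x axis. Shut sections are level at 138 mm above the bench; the outer edge of an unsnapped one stands 6.5 mm higher.
- press1 (a point): The best place to press on rim section 1: middle of its flat top, 92 mm from the pail's axis. About 143.7 mm above the bench while the section is up, 138 mm when it is shut. It moves with the section. Axes as those of the section: x outward from the pail's axis, z up.
- section1 (a joint): Flex of rim section 1, in rad: 0 = clicked shut, 0.085 = standing up. Over-centre snap: about 10 to 12 N straight down at the press point starts it; past the half-way point it snaps down by itself on a firm stop and stays; released earlier it springs up again. Starts up.
- press2 (a point): The best place to press on rim section 2: middle of its flat top, 92 mm from the pail's axis. About 143.7 mm above the bench while the section is up, 138 mm when it is shut. It moves with the section. Axes as those of the section: x outward from the pail's axis, z up.
- section2 (a joint): Flex of rim section 2, in rad: 0 = clicked shut, 0.085 = standing up. Over-centre snap: about 10 to 12 N straight down at the press point starts it; past the half-way point it snaps down by itself on a firm stop and stays; released earlier it springs up again. Starts up.
- press3 (a point): The best place to press on rim section 3: middle of its flat top, 92 mm from the pail's axis. About 143.7 mm above the bench while the section is up, 138 mm when it is shut. It moves with the section. Axes as those of the section: x outward from the pail's axis, z up.
- section3 (a joint): Flex of rim section 3, in rad: 0 = clicked shut, 0.085 = standing up. Over-centre snap: about 10 to 12 N straight down at the press point starts it; past the half-way point it snaps down by itself on a firm stop and stays; released earlier it springs up again. Starts up.
- press4 (a point): The best place to press on rim section 4: middle of its flat top, 92 mm from the pail's axis. About 143.7 mm above the bench while the section is up, 138 mm when it is shut. It moves with the section. Axes as those of the section: x outward from the pail's axis, z up.
- section4 (a joint): Flex of rim section 4, in rad: 0 = clicked shut, 0.085 = standing up. Over-centre snap: about 10 to 12 N straight down at the press point starts it; past the half-way point it snaps down by itself on a firm stop and stays; released earlier it springs up again. Starts up.
- press5 (a point): The best place to press on rim section 5: middle of its flat top, 92 mm from the pail's axis. About 143.7 mm above the bench while the section is up, 138 mm when it is shut. It moves with the section. Axes as those of the section: x outward from the pail's axis, z up.
- section5 (a joint): Flex of rim section 5, in rad: 0 = clicked shut, 0.085 = standing up. Over-centre snap: about 10 to 12 N straight down at the press point starts it; past the half-way point it snaps down by itself on a firm stop and stays; released earlier it springs up again. Starts up or shut.
- press6 (a point): The best place to press on rim section 6: middle of its flat top, 92 mm from the pail's axis. About 143.7 mm above the bench while the section is up, 138 mm when it is shut. It moves with the section. Axes as those of the section: x outward from the pail's axis, z up.
- section6 (a joint): Flex of rim section 6, in rad: 0 = clicked shut, 0.085 = standing up. Over-centre snap: about 10 to 12 N straight down at the press point starts it; past the half-way point it snaps down by itself on a firm stop and stays; released earlier it springs up again. Starts shut.
- scale: Bystander: green spring dial scale, 240 mm deep, 220 mm wide, 210 mm high, 4.5 kg, standing loose to the left of the pail. Origin: centre of its underside.
- bowl: Bystander: small steel bowl, 150 mm across the rim, 55 mm high, 0.22 kg, loose, to the right of the pail, further from the robot. Origin: centre of its underside.
- shaker: Bystander: aluminium sugar shaker, 70 mm diameter, 112 mm high, 0.25 kg, loose, beyond the pail. Origin: centre of its underside.
- scraper: Bystander: white plastic dough scraper lying flat, 105 by 135 mm, 5 mm thick (10 mm at its back edge), loose, to the right of the pail, on the robot's side. Origin: centre of its underside.
Not all that is in view belongs to the job. There is more than one size of the pail; the one meant has the size given above.

How it is judged:
By the outcome, as a careful person would: the job done as asked, in the order asked, and still so for the second after the job is handed in, with the robot touching nothing.
It also fails if it takes over 51 s, if anything falls off the work surface, if the arm or the gripper's body presses on something with over 40 N, if the wrist force passes 120 N, or if a joint passes its speed limit or range.

### The arm

A 7-joint arm with a two-finger parallel gripper is mounted at the origin on the work surface. World frame = base frame: x ahead of the robot, y to its left, z up, the work surface at z = 0. Lengths are in m, angles in rad, forces in N, time in s.
With the tool pointing down it reaches from about 0.35 to 0.9 m from the base axis. Payload 19.9 kg.
Tool frame: the origin (TCP) lies at the very end of the fingers, on their centre line; the grasp point (between the pads) lies 19 mm behind it; x points along the fingers, z is the direction in which the jaws open and shut, and the axes are right-handed (so a half turn about x gives the same grasp; the last joint's range is limited). The gripper opens to 94 mm and grips with 3 to 60 N. Pads are 16 mm wide; open, the fingers measure 119 mm over their backs; the gripper's body (75 mm by 177 mm) begins 78 mm behind the grasp point.
Start: joints at [-1.359, 0.417, -0.01, 1.614, 0.005, 1.111, -0.053], TCP at [0.157, 0.605, 0.205] pointing down, gripper open.
Joint ranges: [-2.81, 2.81], [-0.39, 2.02], [-1.27, 1.25], [0.06, 2.57], [-1.19, 4.33], [0.19, 2], [-2.82, 2.82]. Speed limits (rad/s): [1.89, 1.89, 2.39, 2.39, 3.01, 3.01, 3.01].

### API

Orientations are given as a unit quaternion [x, y, z, w].
In Python, from bench import ctrl, eyes gives the robot as it stands.
- The arm moves only by the tool carry_out, never from a script. Its argument "increments" is a list of rows, each a list of 3 entries, a list of its own where there are three numbers: the shift along the tool's x, y, z in m, then the turn, a rotation vector about the tool's x, y, z in degrees, then the closure, from 0 (fully open) to 1 (shut). A call has 1 to 20 rows; each row is the pose to reach, as a shift and turn from the pose commanded when the call began, along the tool's axes at that moment; what a row does not reach only later rows make up. A row lasts 1/10 s, in which the tool goes at most 50 mm and 8.59 degrees, less where a joint would pass 70% of its speed; a pose out of reach is approached as far as the arm can. A call with a gripper value outside its range is refused whole. The fingers move at their own pace and stop on an object; "force" is the grip in N (left out, the last holds). Time passes only in rows, so rows that repeat a pose let the fingers close. It gives the time, the measured TCP pose, the force and the opening at its end, in the units of the state.
- ctrl.read_state(): the state, without advancing time (a new reading comes with each control period).
- eyes.capture(name): name is "side" or "top" or "wrist"; returns the picture (400x640x3 uint8, blue, green, red); there is no depth.
- eyes.camera_params(name): a dict with "vertical_fov" (degrees; the focal length in pixels is half the picture's height over the tangent of half this angle, whatever the lens; pixels are square), "cx", "cy" (the principal point, pixels), "distortion" ([k1, k2, p1, p2, k3] as OpenCV has them; the pictures are not rectified), "position" and "attitude" of the camera in the world. Camera axes: x right, y down, z forward; pixel columns grow to the right and rows downward; lengths in m; the calibration is good to about 2 mm. A picture is of the moment at which its call begins: read the wrist's pose just before it. camera_params takes no time and is no camera call; for the wrist camera it gives the pose at the moment of the call.
- ctrl.finish_job(): hands the job in, once; it reports no verdict.
The state is a dict: "time": time; "q": joint angles; "qvel": joint speeds; "tau": joint torques, N m; "tool_pos": TCP position; "ee_rot": TCP orientation; "ft_force": force on the tool from outside, world axes, zero at the start; "ft_torque": the same for the moment, N m; "grip_width": finger opening in m.
Only numpy, scipy, OpenCV 4.12 (cv2) and the standard library are available. Lean on these libraries where they do the work, as an engineer would, in place of code of your own. Each camera call takes 0.05 s, during which the arm holds its last target.

## Working session

There is one attempt and no reset: what is moved stays moved. The work goes in short steps, Python scripts to look and compute and a tool call to move; the robot and the scene stay as the last step left them, time stands still between calls to the robot, and variables do not carry over. Pictures are saved under pics/ and viewed, and the job is handed in when it is done.

Besides the shell and the picture viewer there is one more tool, called after "Request:" by a JSON object that holds its "name" and its "arguments", one argument or row to a line. carry_out: Moves the arm, as the interface text tells. Its arguments: {"type":"object","properties":{"increments":{"type":"array"},"force":{"type":"number"}},"required":["increments"]}

```bash
mkdir -p pics; ls
python3 - <<'E'
from bench import ctrl, eyes
import cv2
for n in("side","top","wrist"):
    print(n,eyes.camera_params(n)); cv2.imwrite(f"pics/{n}0.png",eyes.capture(n))
print(ctrl.read_state())
E
```

```text
pics
side {'vertical_fov': 55.426117868054554, 'cx': 326.1348724758346, 'cy': 204.98289301121525, 'distortion': array([-0.06379062,  0.        ,  0.        ,  0.        ,  0.        ]), 'position': array([ 0.24063362, -0.52816045,  0.8716398 ]), 'attitude': array([ 0.91475739, -0.1903194 ,  0.07216047, -0.34898469])}
top {'vertical_fov': 45.55386005411893, 'cx': 312.3263701150029, 'cy': 191.1559238700479, 'distortion': array([-0.06614796,  0.        ,  0.        ,  0.        ,  0.        ]), 'position': array([0.44089682, 0.06539523, 1.40173483]), 'attitude': array([-0.69777393,  0.71582306, -0.0137931 ,  0.02277372])}
wrist {'vertical_fov': 61.465225839298924, 'cx': 321.0140918893228, 'cy': 205.23813764883684, 'distortion': array([-0.02801665,  0.        ,  0.        ,  0.        ,  0.        ]), 'position': array([0.08855137, 0.62328334, 0.3838192 ]), 'attitude': array([0.78473114, 0.60693048, 0.07626023, 0.10008396])}
{'time': 0.15, 'q': array([-1.35848291,  0.41781982, -0.01032067,  1.61401783,  0.00470055,
        1.11071675, -0.05301307]), 'qvel': array([ 0.00084857, -0.00200017, -0.0019009 , -0.00258681,  0.00061655,
       -0.0021575 , -0.00072214]), 'tau': array([ 8.91796435e-05, -8.51535845e+01,  6.38394691e-01, -4.26135099e+01,
       -4.87849256e-02,  1.72295258e-02,  4.77205185e-05]), 'tool_pos': array([0.15686156, 0.60469733, 0.20498715]), 'ee_rot': array([-0.43292128,  0.5595058 ,  0.43247653,  0.55901384]), 'ft_force': array([-0.20513023, -0.25738498,  0.58287158]), 'ft_torque': array([-0.047153  , -0.00771863, -0.00747077]), 'grip_width': 0.09431944681099523}
```

View pics/side0.png

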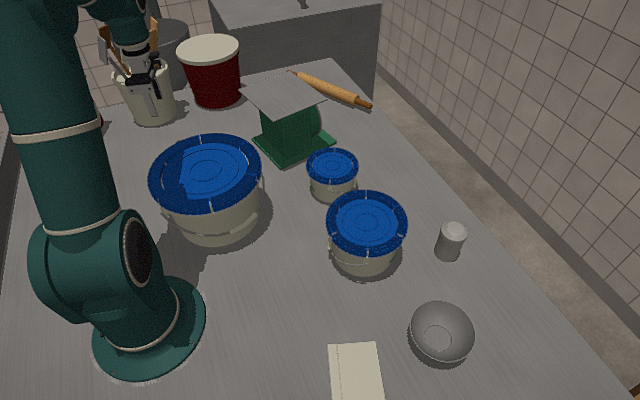

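View pics/top0.png

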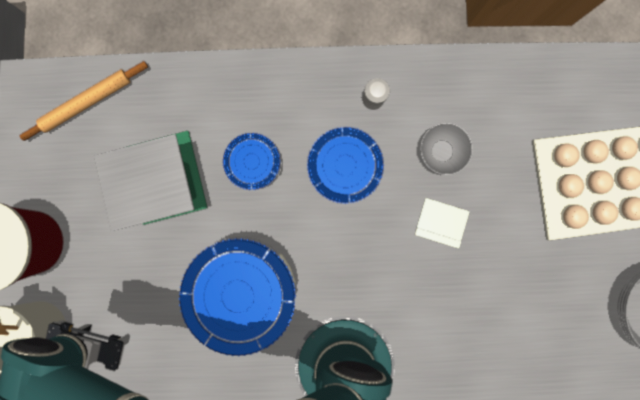

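View pics/wrist0.png

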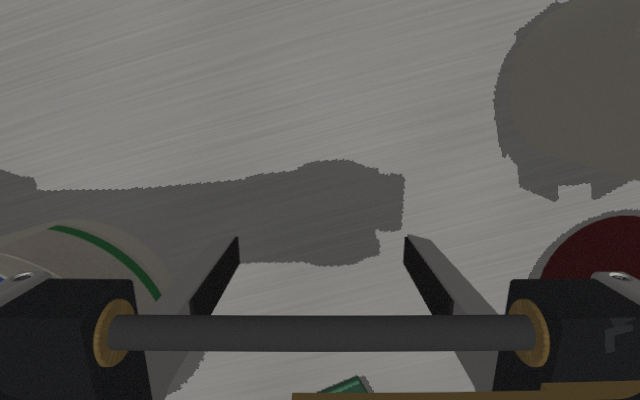

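Candidates in the top view: small pail (251,161), medium (345,165), large (238,296). I'll measure their sizes and enlarge the medium one.

```bash
cat > h.py <<'E'
import numpy as np, cv2
from scipy.spatial.transform import Rotation as R
def K(p,h=400):
    f=h/2/np.tan(np.radians(p['vertical_fov']/2)); return np.array([[f,0,p['cx']],[0,f,p['cy']],[0,0,1.]])
def rays(p,uv):
    n=cv2.undistortPoints(np.asarray(uv,float).reshape(-1,1,2),K(p),p['distortion']).reshape(-1,2)
    d=np.c_[n,np.ones(len(n))]@R.from_quat(p['attitude']).as_matrix().T
    return p['position'],d/np.linalg.norm(d,axis=1)[:,None]
def plane(p,uv,z):
    o,d=rays(p,uv); return o+d*((z-o[2])/d[:,2])[:,None]
def proj(p,X):
    Rm=R.from_quat(p['attitude']).as_matrix()
    return cv2.projectPoints((np.asarray(X,float).reshape(-1,3)-p['position'])@Rm,np.zeros(3),np.zeros(3),K(p),p['distortion'])[0].reshape(-1,2)
def blue(im):
    h=cv2.cvtColor(im,cv2.COLOR_BGR2HSV)
    m=cv2.inRange(h,(100,140,30),(125,255,255)); return cv2.morphologyEx(m,cv2.MORPH_CLOSE,np.ones((5,5)))
def blobs(im,mn=800):
    c,_=cv2.findContours(blue(im),cv2.RETR_EXTERNAL,cv2.CHAIN_APPROX_NONE)
    return [x.reshape(-1,2) for x in c if cv2.contourArea(x)>mn]
def tri(a,b):
    (o1,d1),(o2,d2)=a,b
    t=np.linalg.lstsq(np.c_[d1,-d2],o2-o1,rcond=None)[0]
    A=o1+d1*t[0];B=o2+d2*t[1]; return (A+B)/2,np.linalg.norm(A-B)
def circ(P):
    s=np.linalg.lstsq(np.c_[2*P[:,:2],np.ones(len(P))],(P[:,:2]**2).sum(1),rcond=None)[0]
    return s[:2],np.sqrt(s[2]+s[:2]@s[:2])
E
python3 - <<'E'
from h import *
from bench import eyes
P={}
for n in("top","side"):
    p=eyes.camera_params(n); im=cv2.imread(f"pics/{n}0.png")
    for c in blobs(im):
        e=cv2.fitEllipse(c)
        print(n,np.round(e[0]),np.round(e[1]),end=' ')
        for z in(.10,.138,.16): 
            cc,r=circ(plane(p,c,z)); print(z,cc.round(4),round(r,4),end=' ')
        print()
im=cv2.imread("pics/top0.png")[110:220,290:400]
a=cv2.resize(im,(550,550),interpolation=cv2.INTER_CUBIC)
cv2.imwrite("pics/ct.png",a)
im=cv2.imread("pics/side0.png")[180:290,315:425]
cv2.imwrite("pics/cs.png",cv2.resize(im,(550,550),interpolation=cv2.INTER_CUBIC))
E
```

```text
top [237. 297.] [114. 115.] 0.1 [0.2258 0.2941] 0.1558 0.138 [0.2321 0.2874] 0.1512 0.16 [0.2357 0.2836] 0.1486 
top [251. 161.] [54. 55.] 0.1 [0.5966 0.2478] 0.0758 0.138 [0.592  0.2425] 0.0735 0.16 [0.5894 0.2394] 0.0723 
top [345. 165.] [74. 74.] 0.1 [ 0.5793 -0.0104] 0.1012 0.138 [ 0.5753 -0.0081] 0.0983 0.16 [ 0.573  -0.0069] 0.0966 
side [366. 223.] [66. 81.] 0.1 [0.5888 0.0117] 0.1093 0.138 [ 0.5717 -0.0149] 0.1039 0.16 [ 0.5617 -0.0303] 0.1008 
side [332. 166.] [37. 51.] 0.1 [0.5942 0.2456] 0.0794 0.138 [0.5768 0.2075] 0.0755 0.16 [0.5667 0.1854] 0.0733 
side [204. 174.] [ 78. 115.] 0.1 [0.2393 0.379 ] 0.1714 0.138 [0.2393 0.3343] 0.1629 0.16 [0.2394 0.3085] 0.158
```

View pics/ct.png

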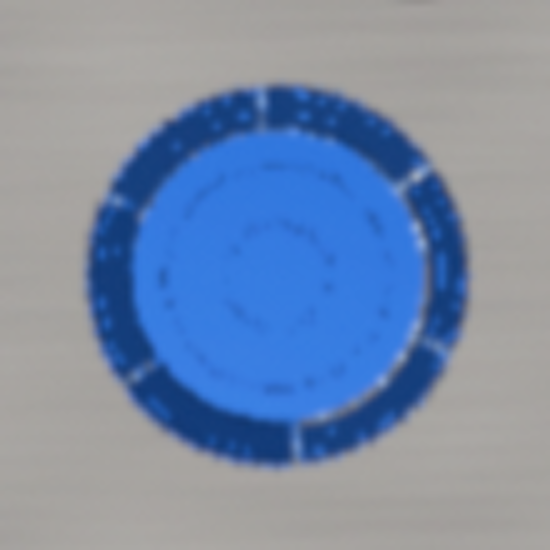

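View pics/cs.png

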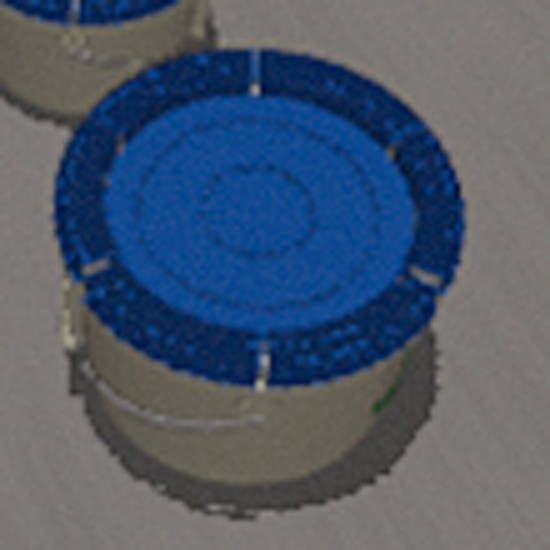

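Run:
```python
from h import *
from bench import eyes,ctrl
s=ctrl.read_state(); T=R.from_quat(s['ee_rot']).as_matrix(); print(T.round(3))
pt=eyes.camera_params("top");ps=eyes.camera_params("side")
wc=R.from_quat(eyes.camera_params("wrist")['attitude']).as_matrix()
print('cam in tool',(T.T@wc).round(3), T.T@(eyes.camera_params("wrist")['position']-s['tool_pos']))
c=np.array([.5753,-.0081])
uv=np.array([(262,105),(415,178),(437,348),(297,440),(140,372),(118,202)])/5+[290,110]
# sample: slit mid-radius
X=plane(pt,uv-.4,.14)[:,:2]-c
print(np.degrees(np.arctan2(X[:,1],X[:,0])).round(1),np.linalg.norm(X,axis=1).round(4))
uv=np.array([(256,72),(425,275),(263,365),(92,268)])/5+[315,180]
X=plane(ps,uv-.4,.14)[:,:2]-c
print(np.degrees(np.arctan2(X[:,1],X[:,0])).round(1),np.linalg.norm(X,axis=1).round(4))
b=np.array([(75,350),(180,420),(262,418),(70,300)])/5+[315,180]
for z in (.06,.08,.1):
    X=plane(ps,b,z)[:,:2]-c
    print(z,np.degrees(np.arctan2(X[:,1],X[:,0])).round(1),np.linalg.norm(X,axis=1).round(4))
# panel centre: triangulate ring centre
print(tri([a if i==0 else a[0] for i,a in enumerate(rays(pt,[[290+278/5-.4,110+276/5-.4]]))],[a if i==0 else a[0] for i,a in enumerate(rays(ps,[[315+259/5-.4,180+210/5-.4]]))]))
```

```text
[[-0.    -0.968  0.251]
 [-0.001  0.251  0.968]
 [-1.    -0.    -0.001]]
cam in tool [[ 0.001 -0.25   0.968]
 [-0.001 -0.968 -0.25 ]
 [ 1.    -0.    -0.001]] [-0.17892047  0.07077614  0.00069567]
[   3.4  -56.5 -116.4 -174.8  124.1   63.9] [0.0912 0.0899 0.0935 0.0888 0.0896 0.0931]
[  63.2  -58.1 -116.2 -173.3] [0.0818 0.0937 0.1055 0.0968]
0.06 [-178.6 -137.5 -111.1  162.6] [0.0996 0.0928 0.0838 0.0933]
0.08 [-171.8 -135.4 -112.9  171.4] [0.1064 0.1053 0.0967 0.0961]
0.1 [-165.9 -133.8 -114.3  179.5] [0.1146 0.118  0.1096 0.1011]
(array([ 0.57607556, -0.00951633,  0.12579197]), np.float64(0.0005774193720593763))
```

Medium pail fits (radius ≈0.100 m, panel triangulates at z≈0.126; large has r≈0.15, small r≈0.073). Slits at ≈4°+60k. I'll bring the wrist camera over it.

Request:
{"name": "carry_out", "arguments": {
  "increments": [
    [[-0.045, 0, 0], [0, 0, 0], 0],
    [[-0.09, 0, 0], [0, 0, 0], 0],
    [[-0.135, 0, 0], [0, 0, 0], 0],
    [[-0.18, 0, 0], [0, 0, 0], 0.5],
    [[-0.18, -0.032, -0.032], [0, 0, 0], 1],
    [[-0.18, -0.065, -0.064], [0, 0, 0], 1],
    [[-0.18, -0.097, -0.096], [-2, 0, 0], 1],
    [[-0.18, -0.13, -0.128], [-4, 0, 0], 1],
    [[-0.18, -0.162, -0.16], [-6, 0, 0], 1],
    [[-0.18, -0.195, -0.192], [-8, 0, 0], 1],
    [[-0.18, -0.227, -0.224], [-10, 0, 0], 1],
    [[-0.18, -0.26, -0.256], [-12, 0, 0], 1],
    [[-0.18, -0.292, -0.288], [-14.5, 0, 0], 1],
    [[-0.18, -0.325, -0.32], [-14.5, 0, 0], 1],
    [[-0.18, -0.357, -0.352], [-14.5, 0, 0], 1],
    [[-0.18, -0.39, -0.384], [-14.5, 0, 0], 1],
    [[-0.18, -0.422, -0.416], [-14.5, 0, 0], 1],
    [[-0.18, -0.455, -0.448], [-14.5, 0, 0], 1],
    [[-0.18, -0.487, -0.48], [-14.5, 0, 0], 1],
    [[-0.18, -0.518, -0.511], [-14.5, 0, 0], 1]
  ],
  "force": 30
}}

```text
time: 2.15
tool_pos: [0.5306, -0.0215, 0.3856]
ee_rot: [-0.5, 0.5, 0.5, 0.5]
ft_force: [0.5, 2.2, -0.2]
grip_width: 0.0004
```

Run:
```python
from h import *
from bench import eyes,ctrl
import pickle
p=eyes.camera_params("wrist"); im=eyes.capture("wrist"); cv2.imwrite("pics/w1.png",im); pickle.dump(p,open("w1.pkl","wb"))
print(p['position'],ctrl.read_state()['tool_pos'],ctrl.read_state()['ft_force'])
```

```text
[ 0.45985425 -0.02123246  0.5644804 ] [ 0.53223837 -0.02753645  0.38530663] [-2.74326114 -5.97932945 -3.27423436]
```

View pics/w1.png

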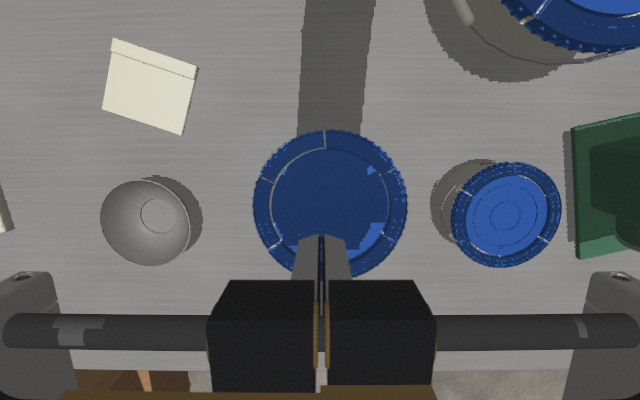

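Request:
{"name": "carry_out", "arguments": {
  "increments": [
    [[0.03, 0.03, 0], [0, 0, 0], 1],
    [[0.06, 0.06, 0], [0, 0, 0], 1],
    [[0.09, 0.08, 0], [0, 0, 0], 1],
    [[0.09, 0.08, 0], [0, 0, 0], 1],
    [[0.09, 0.08, 0], [0, 0, 0], 1],
    [[0.09, 0.08, 0], [0, 0, 0], 1],
    [[0.09, 0.08, 0], [0, 0, 0], 1]
  ]
}}

```text
time: 2.9
tool_pos: [0.451, -0.0197, 0.2962]
ee_rot: [-0.5, 0.5, 0.499, 0.5]
ft_force: [0.2, 0.6, 0.0]
grip_width: 0.0011
```

Run:
```python
from h import *
from bench import eyes,ctrl
import pickle
p=eyes.camera_params("wrist"); im=eyes.capture("wrist"); cv2.imwrite("pics/w2.png",im); pickle.dump(p,open("w2.pkl","wb"))
print(p['position'],ctrl.read_state()['tool_pos'],ctrl.read_state()['ft_force'])
i1=cv2.imread("pics/w1.png")
cv2.imwrite("pics/w1c.png",cv2.resize(i1[120:290,240:420],None,fx=3.2,fy=3.2,interpolation=cv2.INTER_CUBIC))
cv2.imwrite("pics/w2c.png",cv2.resize(im[100:340,200:440],None,fx=2.5,fy=2.5,interpolation=cv2.INTER_CUBIC))
```

```text
[ 0.38012343 -0.01932104  0.47508398] [ 0.45082117 -0.0196907   0.29605789] [0.00815169 0.18175613 0.37226918]
```

View pics/w1c.png

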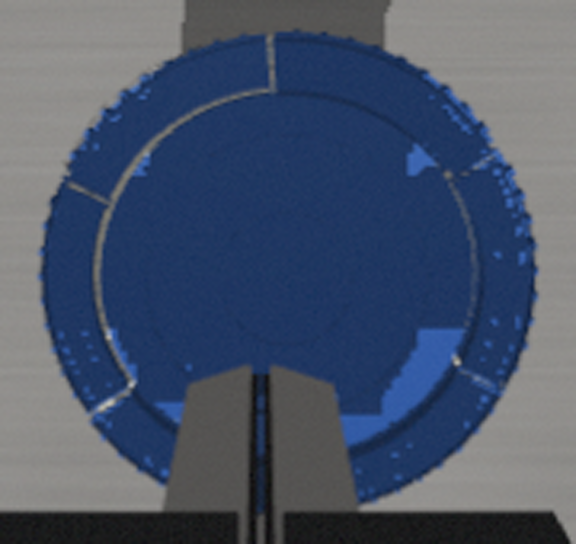

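View pics/w2.png

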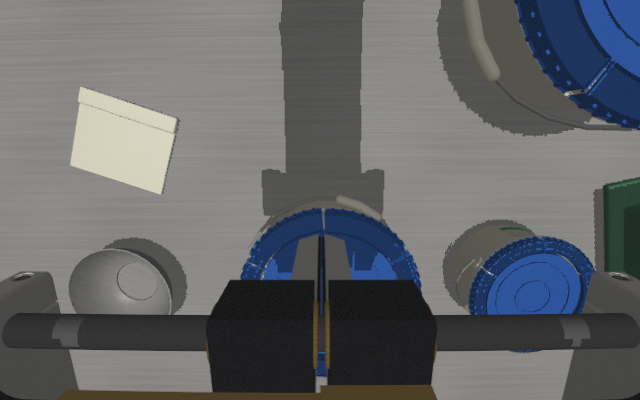

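Run:
```python
from h import *
import pickle
p=pickle.load(open("w1.pkl","rb")); im=cv2.imread("pics/w1.png")
for c in blobs(im):
    if 250<c[:,0].min() and c[:,0].max()<420:
        c=c[(c[:,1]<250)&(c[:,1]>c[:,1].min())]
        c=cv2.convexHull(c)[:,0]
        c=c[c[:,1]<240]
        for z in(.125,.132,.138,.144): print(z,[np.round(v,4) for v in circ(plane(p,c,z))])
# slits in w1c
uv=np.array([(270,63),(88,192),(113,397),(470,168),(475,375)])/3.2+[240,120]
X=plane(p,uv,.14)[:,:2]-[.576,-.009]
print(np.degrees(np.arctan2(X[:,1],X[:,0])).round(1),np.linalg.norm(X,axis=1).round(4))
p2=pickle.load(open("w2.pkl","rb"))
X=plane(p2,[[358,208]],.09)[:,:2]-[.576,-.009]; print('grip',X,np.degrees(np.arctan2(X[:,1],X[:,0])))
a=np.radians(-26+60*np.arange(6))
print(np.c_[.576+.092*np.cos(a),-.009+.092*np.sin(a)].round(4))
i=cv2.imread("pics/side0.png")[195:270,320:412]
cv2.imwrite("pics/cs2.png",cv2.resize(i,None,fx=8,fy=7.5,interpolation=cv2.INTER_CUBIC))
```

```text
0.125 [array([ 0.5781, -0.01  ]), np.float64(0.1044)]
0.132 [array([ 0.5762, -0.0102]), np.float64(0.1027)]
0.138 [array([ 0.5746, -0.0103]), np.float64(0.1013)]
0.144 [array([ 0.573 , -0.0105]), np.float64(0.0999)]
[-174.8 -116.3  -57.5  124.8   64.2] [0.0911 0.0904 0.0878 0.0869 0.0862]
grip [[-0.09277996  0.03302985]] [160.40417249]
[[ 0.6587 -0.0493]
 [ 0.6523  0.0424]
 [ 0.5696  0.0828]
 [ 0.4933  0.0313]
 [ 0.4997 -0.0604]
 [ 0.5824 -0.1008]]
```

View pics/cs2.png

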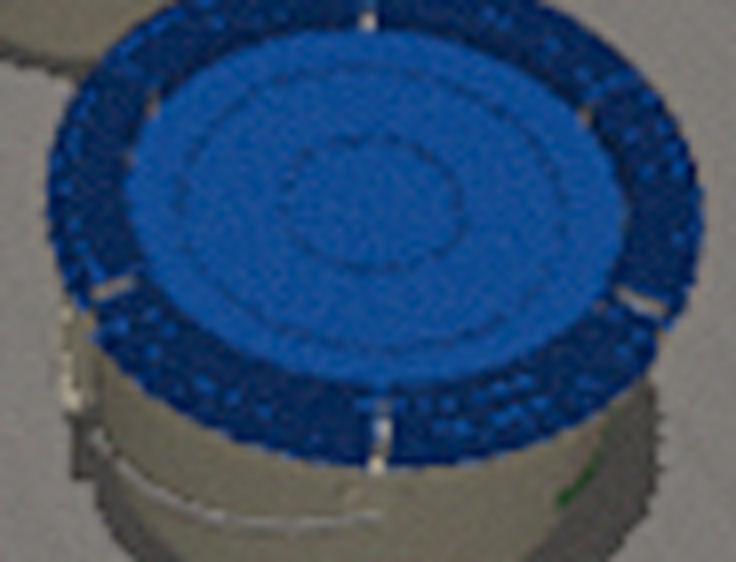

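w1/side views: bail grip at ~160° in world, so pail x ≈ −26°; section 5 (world −146°) shows the same open inner gap and level as shut section 6 (−86°), with steps to sections 4 and 1. So raised: 1 (−26°), 2 (34°), 3 (94°), 4 (154°). Moving above section 1.

Request:
{"name": "carry_out", "arguments": {
  "increments": [
    [[0, -0.04, -0.005], [0, 0, 0], 1],
    [[0, -0.08, -0.01], [0, 0, 0], 1],
    [[0, -0.12, -0.02], [0, 0, 0], 1],
    [[0, -0.16, -0.025], [0, 0, 0], 1],
    [[0.02, -0.19, -0.029], [0, 0, 0], 1],
    [[0.06, -0.207, -0.029], [0, 0, 0], 1],
    [[0.1, -0.207, -0.029], [0, 0, 0], 1],
    [[0.125, -0.207, -0.029], [0, 0, 0], 1],
    [[0.13, -0.207, -0.029], [0, 0, 0], 1],
    [[0.135, -0.207, -0.029], [0, 0, 0], 1],
    [[0.14, -0.207, -0.029], [0, 0, 0], 1],
    [[0.14, -0.207, -0.029], [0, 0, 0], 1],
    [[0.14, -0.207, -0.029], [0, 0, 0], 1]
  ]
}}

```text
time: 4.25
tool_pos: [0.6574, -0.0488, 0.1565]
ee_rot: [-0.5, 0.5, 0.5, 0.5]
ft_force: [-0.4, -0.9, 0.3]
grip_width: 0.0005
```

Run:
```python
from h import *
from bench import eyes,ctrl
s=ctrl.read_state();print(s['time'],s['tool_pos'],s['ft_force'])
for n,b in(("side",(150,290,290,450)),("wrist",(100,400,160,480))):
    im=eyes.capture(n)[b[0]:b[1],b[2]:b[3]]; cv2.imwrite(f"pics/{n}3.png",cv2.resize(im,None,fx=4 if n=="side" else 1.9,fy=4 if n=="side" else 1.9,interpolation=cv2.INTER_CUBIC))
```

```text
4.25 [ 0.65744056 -0.04875138  0.15647006] [-0.42077788 -0.88494211  0.25732176]
```

View pics/side3.png

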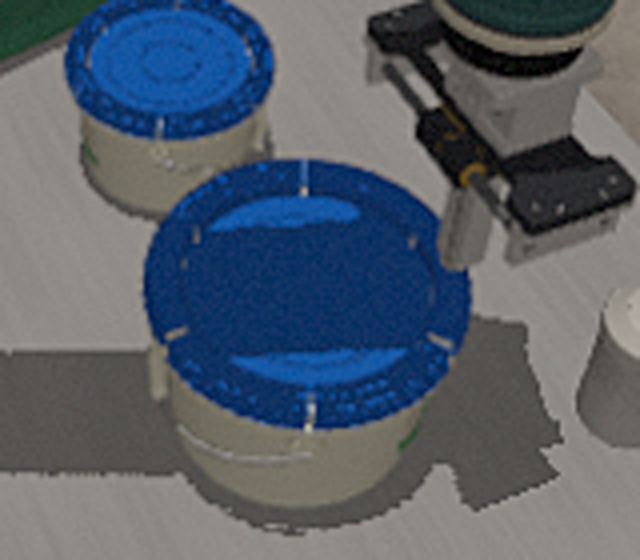

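View pics/wrist3.png

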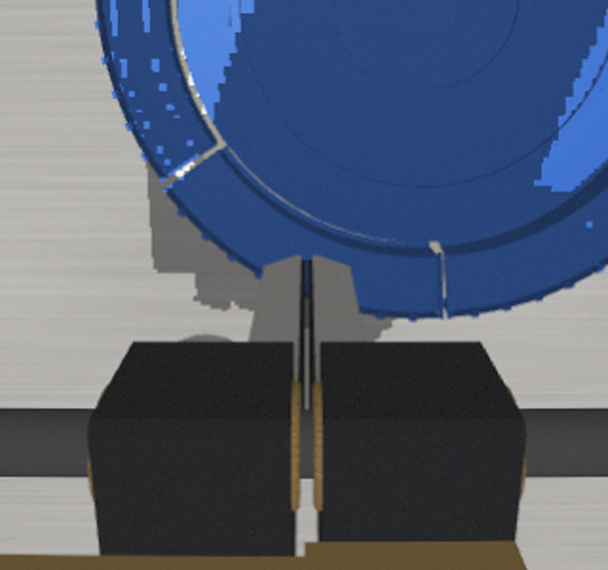

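Request:
{"name": "carry_out", "arguments": {
  "increments": [
    [[0.004, 0, 0], [0, 0, 0], 1],
    [[0.008, 0, 0], [0, 0, 0], 1],
    [[0.011, 0, 0], [0, 0, 0], 1],
    [[0.013, 0, 0], [0, 0, 0], 1],
    [[0.0145, 0, 0], [0, 0, 0], 1],
    [[0.016, 0, 0], [0, 0, 0], 1]
  ]
}}

```text
time: 4.95
tool_pos: [0.6569, -0.0488, 0.1392]
ee_rot: [-0.5, 0.5, 0.5, 0.5]
ft_force: [0.2, 0.3, 0.2]
grip_width: -0.0001
```

Request:
{"name": "carry_out", "arguments": {
  "increments": [
    [[0.001, 0, 0], [0, 0, 0], 1],
    [[0.002, 0, 0], [0, 0, 0], 1],
    [[0.003, 0, 0], [0, 0, 0], 1]
  ]
}}

```text
time: 5.25
tool_pos: [0.6571, -0.0488, 0.137]
ee_rot: [-0.5, 0.5, 0.5, 0.5]
ft_force: [-5.9, 0.2, 16.5]
grip_width: 0.0004
```

Request:
{"name": "carry_out", "arguments": {
  "increments": [
    [[-0.008, 0, 0], [0, 0, 0], 1],
    [[-0.02, 0, 0], [0, 0, 0], 1],
    [[-0.02, 0.002, 0.03], [0, 0, 0], 1],
    [[-0.02, 0.005, 0.06], [0, 0, 0], 1],
    [[-0.02, 0.007, 0.08], [0, 0, 0], 1],
    [[-0.02, 0.007, 0.091], [0, 0, 0], 1],
    [[-0.02, 0.007, 0.091], [0, 0, 0], 1],
    [[-0.016, 0.007, 0.091], [0, 0, 0], 1],
    [[-0.012, 0.007, 0.091], [0, 0, 0], 1],
    [[-0.009, 0.007, 0.091], [0, 0, 0], 1],
    [[-0.007, 0.007, 0.091], [0, 0, 0], 1],
    [[-0.0055, 0.007, 0.091], [0, 0, 0], 1]
  ]
}}

```text
time: 6.45
tool_pos: [0.6504, 0.0412, 0.1422]
ee_rot: [-0.5, 0.5, 0.499, 0.5]
ft_force: [-0.4, -0.8, 5.4]
grip_width: 0.0006
```

Request:
{"name": "carry_out", "arguments": {
  "increments": [
    [[0.0015, 0, 0], [0, 0, 0], 1],
    [[0.003, 0, 0], [0, 0, 0], 1],
    [[0.004, 0, 0], [0, 0, 0], 1],
    [[0.005, 0, 0], [0, 0, 0], 1],
    [[0.006, 0, 0], [0, 0, 0], 1]
  ]
}}

```text
time: 6.95
tool_pos: [0.6502, 0.0419, 0.1368]
ee_rot: [-0.5, 0.5, 0.5, 0.5]
ft_force: [-7.0, -1.2, 20.2]
grip_width: 0.0006
```

Request:
{"name": "carry_out", "arguments": {
  "increments": [
    [[-0.008, 0, 0], [0, 0, 0], 1],
    [[-0.02, 0, 0], [0, 0, 0], 1],
    [[-0.02, 0.03, 0.015], [0, 0, 0], 1],
    [[-0.02, 0.06, 0.03], [0, 0, 0], 1],
    [[-0.02, 0.076, 0.038], [0, 0, 0], 1],
    [[-0.02, 0.082, 0.041], [0, 0, 0], 1],
    [[-0.02, 0.082, 0.041], [0, 0, 0], 1],
    [[-0.016, 0.082, 0.041], [0, 0, 0], 1],
    [[-0.012, 0.082, 0.041], [0, 0, 0], 1],
    [[-0.009, 0.082, 0.041], [0, 0, 0], 1],
    [[-0.007, 0.082, 0.041], [0, 0, 0], 1],
    [[-0.0055, 0.082, 0.041], [0, 0, 0], 1]
  ]
}}

```text
time: 8.15
tool_pos: [0.5685, 0.0831, 0.1413]
ee_rot: [-0.5, 0.5, 0.5, 0.5]
ft_force: [-0.4, 0.3, 1.6]
grip_width: 0.0006
```

Request:
{"name": "carry_out", "arguments": {
  "increments": [
    [[0.0015, 0, 0], [0, 0, 0], 1],
    [[0.003, 0, 0], [0, 0, 0], 1],
    [[0.004, 0, 0], [0, 0, 0], 1],
    [[0.005, 0, 0], [0, 0, 0], 1],
    [[0.006, 0, 0], [0, 0, 0], 1]
  ]
}}

```text
time: 8.65
tool_pos: [0.5686, 0.0831, 0.1365]
ee_rot: [-0.5, 0.5, 0.5, 0.501]
ft_force: [-7.6, -0.9, 26.6]
grip_width: 0.0002
```

Request:
{"name": "carry_out", "arguments": {
  "increments": [
    [[-0.008, 0, 0], [0, 0, 0], 1],
    [[-0.02, 0, 0], [0, 0, 0], 1],
    [[-0.02, 0.03, -0.02], [0, 0, 0], 1],
    [[-0.02, 0.055, -0.037], [0, 0, 0], 1],
    [[-0.02, 0.071, -0.048], [0, 0, 0], 1],
    [[-0.02, 0.077, -0.052], [0, 0, 0], 1],
    [[-0.02, 0.077, -0.052], [0, 0, 0], 1],
    [[-0.016, 0.077, -0.052], [0, 0, 0], 1],
    [[-0.012, 0.077, -0.052], [0, 0, 0], 1],
    [[-0.009, 0.077, -0.052], [0, 0, 0], 1],
    [[-0.007, 0.077, -0.052], [0, 0, 0], 1],
    [[-0.0055, 0.077, -0.052], [0, 0, 0], 1]
  ]
}}

```text
time: 9.85
tool_pos: [0.4912, 0.0315, 0.1405]
ee_rot: [-0.5, 0.5, 0.5, 0.5]
ft_force: [-0.3, -0.1, -0.1]
grip_width: 0.0002
```

Request:
{"name": "carry_out", "arguments": {
  "increments": [
    [[0.0015, 0, 0], [0, 0, 0], 1],
    [[0.003, 0, 0], [0, 0, 0], 1],
    [[0.004, 0, 0], [0, 0, 0], 1],
    [[0.005, 0, 0], [0, 0, 0], 1],
    [[0.0053, 0, 0], [0, 0, 0], 1]
  ]
}}

```text
time: 10.35
tool_pos: [0.4913, 0.0314, 0.1365]
ee_rot: [-0.5, 0.5, 0.5, 0.5]
ft_force: [-9.1, 0.7, 27.4]
grip_width: 0.0005
```

Sections 1–4 went down to the firm stop. Section 5 looked shut; I'll probe its height with a soft touch.

Request:
{"name": "carry_out", "arguments": {
  "increments": [
    [[-0.008, 0, 0], [0, 0, 0], 1],
    [[-0.02, 0, 0], [0, 0, 0], 1],
    [[-0.02, 0, -0.03], [0, 0, 0], 1],
    [[-0.02, -0.004, -0.06], [0, 0, 0], 1],
    [[-0.02, -0.007, -0.083], [0, 0, 0], 1],
    [[-0.02, -0.007, -0.091], [0, 0, 0], 1],
    [[-0.02, -0.007, -0.091], [0, 0, 0], 1],
    [[-0.016, -0.007, -0.091], [0, 0, 0], 1],
    [[-0.012, -0.007, -0.091], [0, 0, 0], 1],
    [[-0.009, -0.007, -0.091], [0, 0, 0], 1],
    [[-0.0075, -0.007, -0.091], [0, 0, 0], 1],
    [[-0.0065, -0.007, -0.091], [0, 0, 0], 1],
    [[-0.0065, -0.007, -0.091], [0, 0, 0], 1]
  ]
}}

```text
time: 11.65
tool_pos: [0.498, -0.0596, 0.1421]
ee_rot: [-0.5, 0.5, 0.5, 0.5]
ft_force: [0.3, -0.3, 0.3]
grip_width: 0.0004
```

Request:
{"name": "carry_out", "arguments": {
  "increments": [
    [[0.001, 0, 0], [0, 0, 0], 1],
    [[0.002, 0, 0], [0, 0, 0], 1],
    [[0.003, 0, 0], [0, 0, 0], 1],
    [[0.003, 0, 0], [0, 0, 0], 1]
  ]
}}

```text
time: 12.05
tool_pos: [0.4979, -0.0597, 0.1391]
ee_rot: [-0.5, 0.5, 0.5, 0.5]
ft_force: [0.5, 0.4, 0.3]
grip_width: 0.0007
```

Section 5 is free of contact down to 0.139 m: shut already. Retreat and inspect.

Request:
{"name": "carry_out", "arguments": {
  "increments": [
    [[-0.01, 0, 0], [0, 0, 0], 1],
    [[-0.03, 0, 0], [0, 0, 0], 1],
    [[-0.07, 0, 0], [0, 0, 0], 1],
    [[-0.11, 0, 0], [0, 0, 0], 1],
    [[-0.15, -0.01, 0.02], [0, 0, 0], 1],
    [[-0.19, -0.02, 0.04], [0, 0, 0], 1],
    [[-0.23, -0.03, 0.05], [0, 0, 0], 1],
    [[-0.246, -0.034, 0.05], [0, 0, 0], 1],
    [[-0.246, -0.034, 0.05], [0, 0, 0], 1],
    [[-0.246, -0.034, 0.05], [0, 0, 0], 1],
    [[-0.246, -0.034, 0.05], [0, 0, 0], 1],
    [[-0.246, -0.034, 0.05], [0, 0, 0], 1]
  ]
}}

```text
time: 13.25
tool_pos: [0.5315, -0.0099, 0.3845]
ee_rot: [-0.499, 0.501, 0.5, 0.5]
ft_force: [0.7, 0.2, -0.0]
grip_width: 0.0005
```

Run:
```python
from h import *
from bench import eyes,ctrl
p=eyes.camera_params("wrist"); im=eyes.capture("wrist"); cv2.imwrite("pics/w5.png",im)
print(ctrl.read_state()['tool_pos'])
a=cv2.resize(im[120:290,240:420],None,fx=3.2,fy=3.2,interpolation=cv2.INTER_CUBIC)
cv2.imwrite("pics/w5c.png",a)
i=eyes.capture("side");cv2.imwrite("pics/side5.png",i)
cv2.imwrite("pics/s5c.png",cv2.resize(i[180:290,315:425],(600,600),interpolation=cv2.INTER_CUBIC))
ps=eyes.camera_params("side")
for nm in("side0","side5"):
    for c in blobs(cv2.imread(f"pics/{nm}.png")):
        e=cv2.fitEllipse(c)
        if 340<e[0][0]<400: print(nm,np.round(e[0],1),np.round(e[1],1), c[:,1].max())
i=eyes.capture("top");cv2.imwrite("pics/top5.png",i)
```

```text
[ 0.53164966 -0.00990774  0.38466966]
side0 [366.2 223. ] [66.2 81.1] 256
side5 [366.1 223.9] [64.4 80.8] 256
```

View pics/w5c.png

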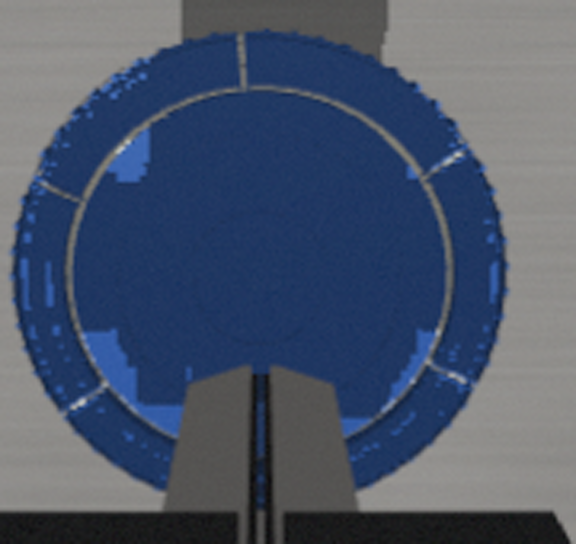

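View pics/s5c.png

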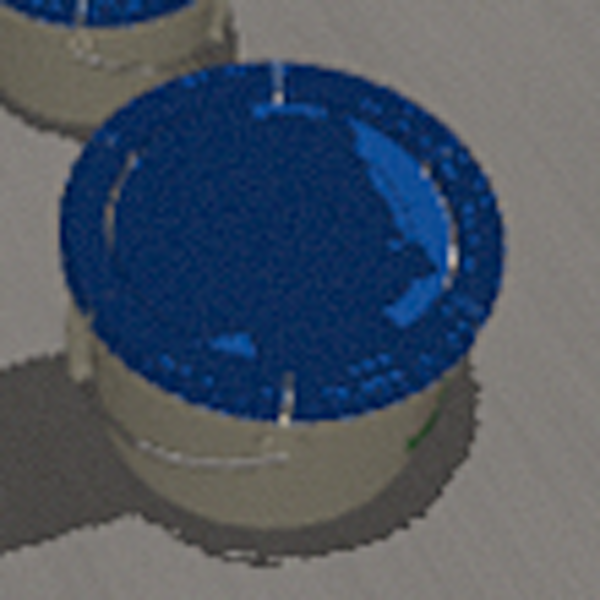

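View pics/side5.png

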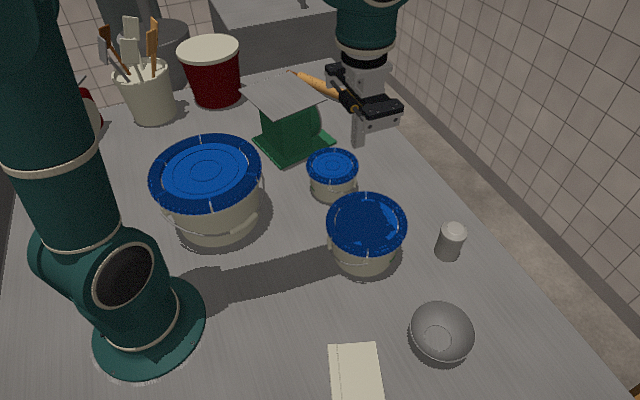

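Run:
```python
from bench import ctrl
print(ctrl.finish_job(), ctrl.read_state()['time'])
```

```text
the job is handed in; nothing more can be done
the job is handed in; nothing more can be done
```

All six sections of the medium pail's lid (rim radius about 0.10 m) appear shut, and I handed the job in at about 13.4 s with the arm clear.

**What I did:** I pressed sections 1, 2, 3 and 4 in order with the closed fingertips until each met a firm stop. The stops read 16 to 27 N at about 0.137 m. Section 6 was given as shut. Section 5 looked shut in the pictures, and lowering the fingers to 0.139 m met no force, so I left it unpressed.

**Last checks:**
- **Lid:** The wrist picture shows an even gap round the visible rim, where before only sections 5 and 6 showed it clearly. In the side picture the steps at the slits are gone.
- **Pail:** The lid outline shifted by no more than about 1 pixel in the side view, which the flattened rim explains.
- **Other objects:** The scale, bowl, shaker and scraper look unmoved in the side picture.

**Not fully confirmed:**
- **Sections 1 and 2:** The fingers partly hid them in the last wrist picture. Section 1's gap shows in the side view. Section 2 rests on its press, which met 5 N at 0.142 m and then 20 N on the stop.
- **Section 4:** The force read zero at 0.1405 m, so I infer it had already snapped by then. It met 27 N on the stop.
- **Sideways force:** The firm stops also showed up to 9 N sideways.

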